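# Ease the sealed lid off the hot glue warmer with the lid lifter

## Task

With the lid lifter from the tool rack, hook the loop of the hot glue warmer's lid and ease the lid out of its rubber seal: the loop is only soldered on, so never yank, but pull lightly while you twist the lid to and fro. Carry it level to the cork mat, set it down gently in the middle, then hang the lifter back upright in the rack's middle slot. Keep the gripper and arm off the hot lid and warmer, and leave everything else where it is.

Things in the scene. Friction and masses are not known exactly. Their poses are not given: they have to be found in the camera images.
- warmer: electric glue warmer, fixed: squat grey cylinder 140 mm across, 80 mm high, steel collar on top, black switch box at its front (-x) reaching 92 mm from its axis, two side handles reaching 93 mm. Origin: middle of its underside, z up. A rubber seal ring in its mouth grips the lid's plug and lets go when the lid has risen 9 mm.
- lid: hot aluminium lid, 0.2 to 0.3 kg: plug 76 mm across, 10 mm deep; flange 104 mm across, 3 mm thick, lying on the collar. Origin: middle of the plug's underside, 70 mm up at the start. The seal holds 15 to 22 N against a straight pull, more than the loop will stand (14 N, weight included), but hardly resists rising while the lid is turned about its axis (which takes about 0.6 N m).
- lid_loop (a point): middle of the loop's straight bar, 46.5 mm above the lid's origin (33.5 mm above the flange's top). Axes as the lid's. The fixed loop stands upright; its bar, of round 7 mm rod, runs along y, 69 mm straight, with 30 mm of free height under it and legs 75 mm apart inside.
- lifter_grip (a point): the lid lifter, 188 mm long and 0.14 kg, hanging upright in the rack: this point is the middle of its wooden handle (26 mm in x, 18 mm in y, 76 mm in z). Axes: z up along the tool, x the way its hook opens. Under the handle is a 26 by 30 mm collar plate (underside 45 mm below this point), then an 8 mm round shank, cranked 12 mm to -x lower down.
- lifter_hook (a point): seat of the lifter's flat steel hook, on the handle's axis 146 mm below lifter_grip; the bar rests here, its centre 3.5 mm above. Axes as the lifter's. The hook is a trough 44 mm wide in y, floor 4 mm thick; its walls stand 11 mm apart in x for 5 mm, then flare at 45 degrees; the lip in front ends 11 mm above the seat, 13 mm from it in +x; the straight shank rises behind, its front face 8 mm from the seat in -x, 8 to 40 mm above it.
- mat: round cork mat in a dark wooden plate, fixed, 144 mm across; cork 132 mm across, its top 12 mm above the origin (middle of the underside).
- rack_slot (a point): middle slot of the wooden tool rack (fixed, 260 mm wide in y, 62 mm deep): centre of the slot at the top face, 147 mm above the bench, where the lifter hangs by its collar with its grip point 45 mm above this point. Axes: z up, y along the rack, x to its back. The slot is 16 mm wide, 12 mm thick, open at the front (-x) and runs from 31 mm in front of this point to 5 mm behind it, so the lifter comes out by raising it a little and drawing it to -x, hook pointing to +x.
- gouge: bystander: gouge hanging 85 mm to +y of the middle slot, its top 222 mm above the bench
- chisel: bystander: chisel hanging 85 mm to -y of the middle slot, its top 222 mm above the bench
- brush: bystander: glue brush lying on the bench
- sponge: bystander: cork sanding block, 26 mm high
- discs: bystander: stack of sanding discs, 100 mm across, 15 mm high
- scroll: bystander: carved wooden scroll, 20 mm high
- mallet: bystander: carver's mallet standing on its head, 180 mm high
- jar: bystander: closed jar, 75 mm high
Mind the look-alikes: they are no part of the job. Several things look just like the warmer: the one meant starts farthest from the robot's base.

How it is judged:
By the outcome, as a careful person would: the job done as asked, in the order asked, and still so for the second after the job is handed in, with the robot touching nothing.
It also fails if it takes over 72 s, if anything falls off the work surface, if the arm or the gripper's body presses on something with over 40 N, if the wrist force passes 120 N, or if a joint passes its speed limit or range.

## Robot

A 6-joint arm with a two-finger parallel gripper is mounted at the origin on the work surface. World frame = base frame: x ahead of the robot, y to its left, z up, the work surface at z = 0. Lengths are in m, angles in rad, forces in N, time in s.
With the tool pointing down it reaches from about 0.25 to 0.775 m from the base axis. Payload 4 kg.
Tool frame: the origin (TCP) lies at the very end of the fingers, on their centre line; the grasp point (between the pads) lies 19 mm behind it (r.tcp_to_grasp is the distance from the TCP to the grasp point, in m); z points along the fingers, y is the line along which they close (so a half turn about z gives the same grasp; the last joint's range is limited). The gripper opens to 85 mm and grips with 20 to 120 N. Pads are 22 mm wide; open, the fingers measure 114 mm over their backs; the gripper's body (76 mm by 85 mm) begins 54 mm behind the grasp point. The pads swing forward as they close: fully open they stand 13 mm farther back than shut.
Start: joints at [1.132, 0.087, 1.371, -0, 1.684, -0.103], TCP at [0.181, 0.519, 0.231] pointing down, gripper open.
Joint ranges: [-3.1, 3.1], [-0.76, 2.03], [0.27, 2.55], [-1.08, 4.22], [0.17, 2.65], [-2.57, 2.57]. Speed limits (rad/s): [2.79, 2.79, 3.14, 3.14, 3.14, 3.14].

## Interface

Orientations are given as a rotation vector (axis times angle).
In Python, from bench import readout, camera, ticket, recognise, pinpoint, r gives the robot as it stands. The module is installed in compiled form; this text tells all that it offers.
- The arm moves only by the tool send_rows, never from a script. Its argument "targets" is a list of rows, each a list of 7 numbers: the shift along the world's x, y, z in units of 0.05 m (1.0 is 0.05 m), then the turn, a rotation vector about the world's x, y, z in units of 8 degrees (1.0 is 8 degrees), then the opening, from -1 (shut) to 1 (fully open). In form: [[tx, ty, tz, ax, ay, az, gripper], ...]. A call has 1 to 10 rows; each row shifts and turns the commanded pose from where the row before left it; what a row does not reach is not made up. A row lasts 1/8 s, in which the tool goes at most 62.5 mm and 10.7 degrees, less where a joint would pass 70% of its speed; a pose out of reach is approached as far as the arm can. A call with a number of a shift or a turn outside -1 to 1 is refused whole. A call with a gripper value outside its range is refused whole. The fingers move at their own pace and stop on an object; the grip force is fixed at half the most. Time passes only in rows, so rows that do not move let the fingers close. It gives the time, the measured TCP pose, the force, the opening and the grip force at its end, in the units of the state.
- readout.get_obs(): the state, without advancing time (a new reading comes with each control period).
- camera(name): name is "side" or "top"; returns a dict with "color" (384x512x3 uint8, red, green, blue), "vertical_fov" (degrees; the focal length in pixels is half the picture's height over the tangent of half this angle, whatever the lens; pixels are square), "cx", "cy" (the principal point, pixels), "xyz" and "orientation" of the camera in the world. Camera axes: x right, y up, looking along -z (the intrinsics and any distortion apply to the point x, -y, -z); pixel columns grow to the right and rows downward; lengths in m; the calibration is good to about 2 mm. A picture is of the moment at which its call begins. There is no depth.
- ticket.close_job(): hands the job in; it is judged then, once.
Trained networks look in a picture, given as the dict that the camera call returned (one of the last four; its "shot" number tells which), for a name from the list of things; names that differ only in an ending like _2 or _b are one class to them, and where a whole thing is asked for, a point or a joint stands for the part that bears it (a point fixed in the world has none). Each returns a list of dicts, best first, with "p" (0 to 1); they miss things now and then, are a little off and sometimes report something else, mostly with a low value. They report only what shows in the picture. A call takes as long as a camera call. They do not tell look-alikes from the thing itself.
- recognise(picture, query): "box" ([left, top, right, bottom] in pixels, round what is visible of it).
- pinpoint(picture, query): "at" ([column, row] in pixels: a listed point, or the origin of a listed thing).
The state is a dict: "time_s": time; "joint_positions": joint angles; "dq": joint speeds; "effort": joint torques, N m; "tcp_pos": TCP position; "eef_rot": TCP orientation; "ft_force": force on the tool from outside, world axes, zero at the start; "moment": the same for the moment, N m; "finger_gap": opening from 0.0 (shut) to 1.0 (fully open); "finger_force": force on a finger pad.
Only numpy, scipy, OpenCV 4.12 (cv2) and the standard library are available. Lean on these libraries where they do the work, as an engineer would, in place of code of your own. Each camera call takes 0.05 s, during which the arm holds its last target. There are 200 camera calls.

## Working session

There is one attempt and no reset: what is moved stays moved. The work goes in short steps, Python scripts to look and compute and a tool call to move; the robot and the scene stay as the last step left them, time stands still between calls to the robot, and variables do not carry over. Pictures are saved under pics/ and viewed, at most 10 in all, crops included, and the job is handed in when it is done.

Besides the shell and the picture viewer there is one more tool, called after ">>>" by a JSON object that holds its "op" and its "data", one argument or row to a line. send_rows: Moves the arm, as the interface text tells. Shifts and turns lie within -1 to 1; 1 stands for 0.05 m of shift or 8 degrees of turn. Its arguments: {"type":"object","properties":{"targets":{"type":"array","items":{"type":"array","items":{"type":"number"}}}},"required":["targets"]}

```bash
mkdir -p pics
cat > h.py <<'E'
import numpy as np, cv2
from scipy.spatial.transform import Rotation as R
from bench import readout, camera, ticket, recognise, pinpoint, r
def ray(p,uv):
    f=p["color"].shape[0]/2/np.tan(np.radians(p["vertical_fov"])/2)
    o=np.array(p["orientation"],float)
    M=o if o.shape==(3,3) else (R.from_rotvec(o).as_matrix() if o.size==3 else None)
    d=np.array([(uv[0]-p["cx"])/f,-(uv[1]-p["cy"])/f,-1]); d=M@d
    return np.array(p["xyz"]),d/np.linalg.norm(d)
def atz(p,uv,z):
    c,d=ray(p,uv); return c+d*(z-c[2])/d[2]
def tri(p1,u1,p2,u2):
    c1,d1=ray(p1,u1);c2,d2=ray(p2,u2)
    A=np.stack([d1,-d2],1);s=np.linalg.lstsq(A,c2-c1,rcond=None)[0]
    a=c1+s[0]*d1;b=c2+s[1]*d2
    return (a+b)/2,np.linalg.norm(a-b)
def proj(p,X):
    f=p["color"].shape[0]/2/np.tan(np.radians(p["vertical_fov"])/2)
    q=R.from_rotvec(p["orientation"]).as_matrix().T@(np.array(X)-p["xyz"])
    return np.array([p["cx"]-f*q[0]/q[2],p["cy"]+f*q[1]/q[2]]).round(1)
def save(p,n,crop=None,k=1):
    im=p["color"][:,:,::-1]
    if crop: l,t,rr,b=crop; im=im[t:b,l:rr]
    cv2.imwrite("pics/"+n,cv2.resize(im,None,fx=k,fy=k,interpolation=cv2.INTER_CUBIC))
E
python3 - <<'E'
from h import *
s=camera("side");t=camera("top")
for n,p in (("side",s),("top",t)):
    print(n,{k:v for k,v in p.items() if k!="color"})
    save(p,n+"0.png",None,1.5)
    for q in ["warmer","lid","lid_loop","lifter_grip","lifter_hook","mat","rack_slot","gouge","chisel","mallet","jar"]:
        print(q,[(np.round(d["at"]).tolist(),round(d["p"],2)) for d in pinpoint(p,q)][:5])
print(readout.get_obs())
E
```

```text
side {'vertical_fov': 46.811451631476245, 'cx': 246.71742914847715, 'cy': 190.345884649253, 'xyz': array([-0.24193649, -0.71100538,  0.82056086]), 'orientation': array([ 0.92182385, -0.40987526, -0.77503155]), 'shot': 1}
warmer [([246.0, 211.0], 0.85), ([116.0, 218.0], 0.67), ([367.0, 264.0], 0.57)]
lid [([251.0, 192.0], 0.82)]
lid_loop [([246.0, 180.0], 0.81)]
lifter_grip [([344.0, 205.0], 0.81)]
lifter_hook [([334.0, 247.0], 0.88), ([386.0, 252.0], 0.4), ([246.0, 177.0], 0.23)]
mat [([181.0, 180.0], 0.7), ([336.0, 217.0], 0.64)]
rack_slot [([339.0, 216.0], 0.76), ([248.0, 210.0], 0.24), ([181.0, 178.0], 0.22)]
gouge [([308.0, 237.0], 0.55)]
chisel [([368.0, 266.0], 0.62)]
mallet [([196.0, 160.0], 0.57)]
jar [([329.0, 211.0], 0.7), ([384.0, 248.0], 0.49)]
top {'vertical_fov': 57.220259168935996, 'cx': 250.85285504319046, 'cy': 187.9986261693012, 'xyz': array([4.44990380e-01, 8.19935104e-04, 1.28888796e+00]), 'orientation': array([ 0.06537103, -0.07137905, -1.57161253]), 'shot': 2}
warmer [([161.0, 259.0], 0.78), ([334.0, 186.0], 0.6), ([244.0, 178.0], 0.56)]
lid [([245.0, 177.0], 0.
[... 256 characters left out ...]
'time_s': 1.2, 'joint_positions': array([ 1.13189515e+00,  8.72265759e-02,  1.37068640e+00,  1.24284959e-05,
        1.68360423e+00, -1.03101855e-01]), 'dq': array([ 1.53625316e-03, -5.20788210e-04, -5.87514644e-04,  1.05109555e-04,
        2.47893793e-05,  1.47706260e-04]), 'effort': array([-6.29853475e-04, -3.51725185e+01, -3.13467157e+01, -2.63991724e-04,
        2.86419181e-04, -2.30779492e-06]), 'tcp_pos': array([0.18124917, 0.51930063, 0.23133325]), 'eef_rot': array([5.24994008e-01, 3.09740755e+00, 1.19381741e-04]), 'ft_force': array([ 0.02009782, -0.45640684, -0.23247556]), 'moment': array([-0.00702892,  0.01175702, -0.00794268]), 'finger_force': 0.0, 'finger_gap': 0.9981809259343698}
```

View pics/side0.png

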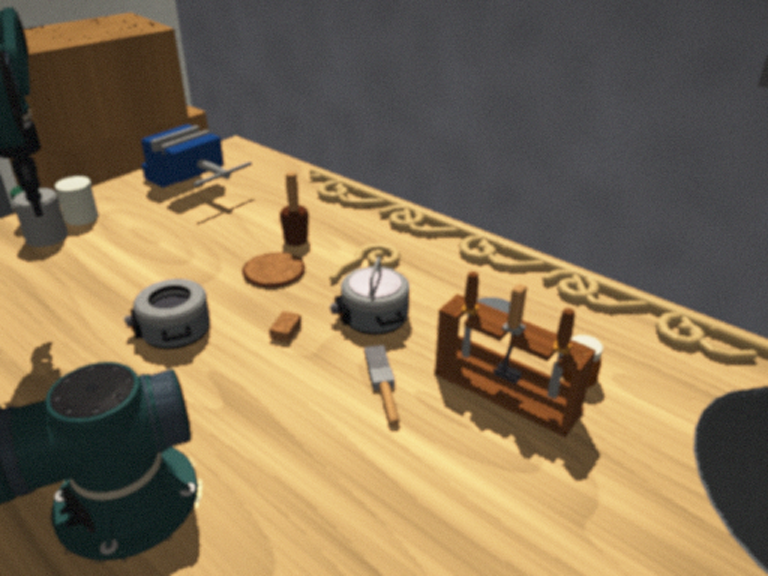

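View pics/top0.png

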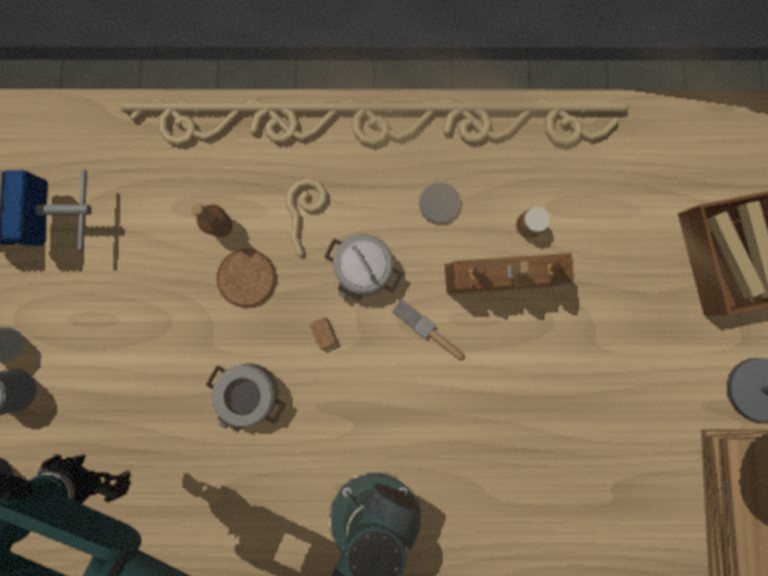

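Run:
```python
from h import *
s=camera("side");t=camera("top")
P={}
for q in ["lid_loop","lifter_grip","lifter_hook","mat","rack_slot","lid","warmer","gouge","chisel"]:
    a=pinpoint(s,q);b=pinpoint(t,q)
    print(q,[np.round(d["at"],1).tolist() for d in a[:2]],[np.round(d["at"],1).tolist() for d in b[:2]], [ (np.round(x,4),round(e,4)) for x,e in [tri(s,a[0]["at"],t,b[0]["at"])]] if a and b else "")
    for z in dict(lid_loop=[.1165],lid=[.07],mat=[0],rack_slot=[.147],lifter_grip=[.192],lifter_hook=[.046],warmer=[0]).get(q,[]):
        for p,l in((s,a),(t,b)):
            if l: print("   at z",z,[np.round(atz(p,d["at"],z)[:2],3).tolist() for d in l[:3]])
def crop(p,c,w,h,k): 
    x,y=map(int,c);return cv2.resize(p["color"][y-h:y+h,x-w:x+w,::-1],None,fx=k,fy=k,interpolation=cv2.INTER_CUBIC)
a=np.hstack([crop(s,(250,195),33,40,6),crop(t,(243,177),33,40,6)])
b=np.hstack([crop(s,(345,230),66,40,3) ,crop(t,(342,182),66,40,3)])
cv2.imwrite("pics/c1.png",np.vstack([a,b])[:720] if 0 else cv2.resize(np.vstack([a,b]),None,fx=.8,fy=.8))
```

```text
lid_loop [[250.2, 180.2], [249.9, 210.0]] [[238.1, 173.6]] [(array([0.6012, 0.0356, 0.1032]), np.float64(0.0103))]
   at z 0.1165 [[0.589, 0.018], [0.477, -0.079]]
   at z 0.1165 [[0.596, 0.039]]
lifter_grip [[342.3, 203.5]] [[344.5, 180.2]] [(array([ 0.5655, -0.2982,  0.1936]), np.float64(0.0031))]
   at z 0.192 [[0.569, -0.298]]
   at z 0.192 [[0.565, -0.297]]
lifter_hook [] [[337.6, 185.6]] 
   at z 0.046 [[0.561, -0.312]]
mat [[181.4, 180.1]] [[162.8, 187.9]] [(array([0.5615, 0.3142, 0.006 ]), np.float64(0.0101))]
   at z 0 [[0.571, 0.318]]
   at z 0 [[0.558, 0.319]]
rack_slot [[340.5, 217.2]] [[340.6, 182.4]] [(array([ 0.5638, -0.2978,  0.1523]), np.float64(0.0062))]
   at z 0.147 [[0.573, -0.296]]
   at z 0.147 [[0.562, -0.297]]
lid [[250.6, 189.4], [248.3, 209.7]] [[242.3, 176.4]] [(array([0.5928, 0.0235, 0.0796]), np.float64(0.0056))]
   at z 0.07 [[0.606, 0.031], [0.523, -0.033]]
   at z 0.07 [[0.592, 0.026]]
warmer [[117.4, 219.5], [248.3, 211.5]] [[161.7, 263.6]] [(array([ 0.2919,  0.3124, -0.0064]), np.float64(0.0208))]
   at z 0 [[0.294, 0.295], [0.587, 0.024], [0.821, -0.177]]
   at z 0 [[0.284, 0.318]]
gouge [] [[215.9, 221.3], [309.1, 184.6]] 
chisel [[366.8, 265.9], [340.0, 215.2]] [[287.7, 136.3], [354.9, 179.8]] [(array([ 0.847 , -0.2196, -0.2658]), np.float64(0.1147))]
```

View pics/c1.png

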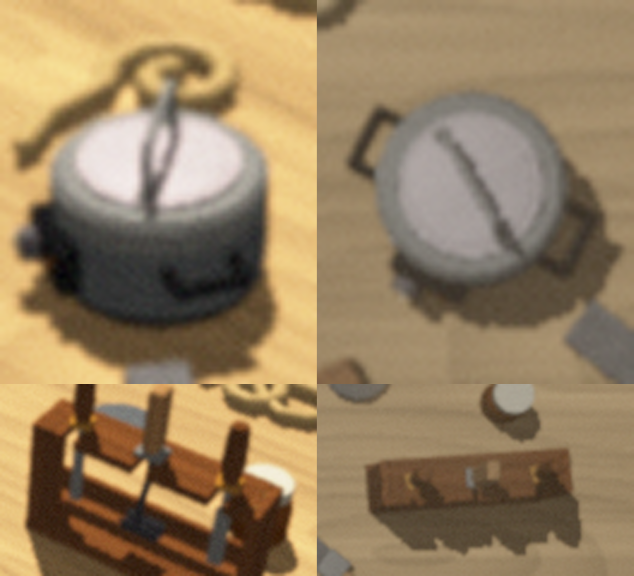

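The two warmer look-alikes are at top (161,264), which is open and near the base, and at top (243,177), which is lidded at 0.60 m. The lidded one is farther from the base and carries the looped lid, and the crop confirms it. Next I refine the rack yaw, the bar direction and the centres.

```bash
cat > m.py <<'E'
from h import *
t=camera("top");im=t["color"].astype(int);hsv=cv2.cvtColor(t["color"],cv2.COLOR_RGB2HSV)
# mat
def blob(mask,seed):
    n,l,st,c=cv2.connectedComponentsWithStats(mask.astype(np.uint8)); 
    k=l[seed[1],seed[0]]; return (l==k),st[k],c[k]
print("hsv mat",hsv[185,164],"lid",hsv[180,233],"bar",hsv[176,243],"rack",hsv[180,330],"bench",hsv[220,200])
H,S,V=[hsv[...,i].astype(int) for i in range(3)]
# lid disc: low saturation & bright
win=np.zeros(H.shape,bool);win[150:204,215:275]=1
lid=(S<60)&(V>120)&win
ys,xs=np.nonzero(lid);hull=cv2.convexHull(np.stack([xs,ys],1).astype(np.float32))
(c,r)=cv2.minEnclosingCircle(hull);e=cv2.fitEllipse(hull);print("lid circ",c,r,"ell",e[0],e[1],"->",atz(t,c,.083).round(4),atz(t,e[0],.083).round(4))
# bar: darkest pixels in disc
yy,xx=np.mgrid[:384,:512];d=np.hypot(xx-e[0][0],yy-e[0][1])
ins=d<17; g=im.sum(2)
bm=ins&(g<np.median(g[ins])-45)
pts=np.stack([xx[bm],yy[bm]],1).astype(np.float32);W=np.array([atz(t,p,.1165)[:2] for p in pts])
v=np.linalg.svd(W-W.mean(0))[2][0];print("bar n",len(W),"dir deg",np.degrees(np.arctan2(v[1],v[0])),"mean",W.mean(0).round(4))
# rack back top edge
E=[]
for x in range(308,378):
    col=np.gradient(g[155:182,x].astype(float)); i=int(np.argmin(col)); E.append((x,155+i))
E=np.array(E,np.float32);L=cv2.fitLine(E,cv2.DIST_HUBER,0,.01,.01).ravel()
a=atz(t,L[2:]-30*L[:2],.147);b=atz(t,L[2:]+30*L[:2],.147);print("rack edge",L,a.round(3),b.round(3),"yaw",np.degrees(np.arctan2(*(b-a)[[0,1]][::1])),)
# mat ellipse by gradient
mm=(V<V[220,200]-0)&0
box=[d["box"] for d in recognise(t,"mat")][:2];print("mat box",box)
for q in("warmer","lid"): print(q,[(np.round(d["box"],1).tolist(),round(d["p"],2)) for d in recognise(t,q)][:3])
E
python3 m.py
```

```text
hsv mat [ 14 116 128] lid [  5  17 170] bar [ 21  21 119] rack [ 15 134 114] bench [ 18  90 147]
lid circ (249.13636779785156, 181.86363220214844) 29.72368812561035 ell (246.5241241455078, 183.63967895507812) (45.393218994140625, 59.00983428955078) -> [0.5714 0.002  0.083 ] [0.5653 0.011  0.083 ]
bar n 322 dir deg -54.547622452881185 mean [ 0.5394 -0.0038]
rack edge [ 9.978920e-01 -6.489656e-02  3.399000e+02  1.710000e+02] [ 0.594 -0.197  0.147] [ 0.606 -0.394  0.147] yaw 176.34741363694326
mat box [[148.0, 166.5, 183.3, 204.3]]
warmer [([218.2, 156.6, 268.0, 200.1], 0.98), ([135.8, 243.4, 187.6, 284.3], 0.58)]
lid [([229.5, 159.5, 259.6, 192.0], 0.91), ([342.7, 138.8, 366.1, 159.6], 0.58), ([143.4, 171.2, 182.2, 202.4], 0.54)]
```

```bash
cat > m2.py <<'E'
from h import *
def run(t):
    im=t["color"].astype(int);hsv=cv2.cvtColor(t["color"],cv2.COLOR_RGB2HSV);g=im.sum(2)
    yy,xx=np.mgrid[:384,:512]
    lid=(hsv[...,1]<60)&(hsv[...,2]>140)&(np.hypot(xx-243,yy-175)<24)
    hull=cv2.convexHull(np.stack([xx[lid],yy[lid]],1).astype(np.float32));e=cv2.fitEllipse(hull)
    print("lid",e,atz(t,e[0],.083).round(4))
    d=np.hypot(xx-e[0][0],yy-e[0][1]);ins=d<e[1][0]/2-3
    bm=ins&(g<np.median(g[ins])-60)
    W=np.array([atz(t,p,.1165)[:2] for p in zip(xx[bm],yy[bm])]);w=W-W.mean(0)
    v=np.linalg.svd(w)[2][0];print("bar n",len(W),np.degrees(np.arctan2(v[1],v[0])),W.mean(0).round(4),"len",np.ptp(w@v).round(3))
    # mat: warm darker than bench
    m=(hsv[...,2]<138)&(hsv[...,1]>100)&(np.hypot(xx-164,yy-185)<24)
    m=cv2.morphologyEx(m.astype(np.uint8),cv2.MORPH_OPEN,np.ones((3,3)))
    hull=cv2.convexHull(np.argwhere(m)[:,::-1].astype(np.float32));e2=cv2.fitEllipse(hull);print("mat",e2,atz(t,e2[0],.01).round(4))
    o=t["color"][:,:,::-1].copy();o[bm]=(0,0,255);o=cv2.resize(o,None,fx=4,fy=4)
    for E in(e,e2): cv2.ellipse(o,((E[0][0]*4+2,E[0][1]*4+2),(E[1][0]*4,E[1][1]*4),E[2]),(0,255,0),1)
    cv2.imwrite("pics/m2.png",o[600:840,520:1120])
run(camera("top"))
E
python3 m2.py
```

```text
lid ((239.29017639160156, 174.6407470703125), (30.16904067993164, 34.931339263916016), 95.77735900878906) [0.5965 0.0359 0.083 ]
bar n 81 -147.22034202408585 [0.5963 0.0265] len 0.079
mat ((163.75477600097656, 184.78512573242188), (39.4621696472168, 40.27963638305664), 120.74769592285156) [0.5689 0.3134 0.01  ]
```

View pics/m2.png

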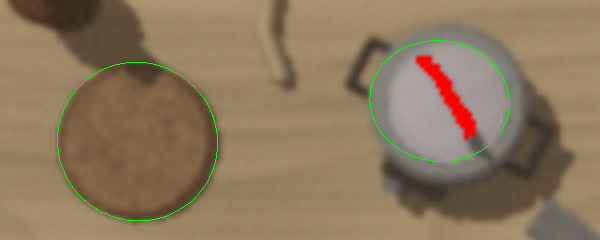

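>>> {"op": "send_rows", "data": {
  "targets": [
    [0,0,0.9,0,0,0,0],
    [0,0,0.9,0,0,0,0],
    [0.45,-0.96,0,0,0,0.3,0],
    [0.45,-0.96,0,0,0,0.3,0],
    [0.45,-0.96,0,0,0,0.3,0],
    [0.45,-0.96,0,0,0,0.3,0],
    [0.45,-0.96,0,0,0,0.3,0],
    [0.45,-0.96,0,0,0,0.3,0],
    [0.45,-0.96,0,0,0,0.3,0],
    [0.45,-0.96,0,0,0,0.3,0]
  ]
}}

```text
time_s: 3.7
tcp_pos: [0.3616, 0.1337, 0.3216]
eef_rot: [-0.001, 3.14, 0.001]
ft_force: [0.5, -0.5, -0.0]
finger_gap: 0.499
finger_force: 0.0
```

>>> {"op": "send_rows", "data": {
  "targets": [
    [0.45,-0.96,0,0,0,0.3,0],
    [0.45,-0.96,0,0,0,0.15,0],
    [0.45,-0.96,0,0,0,0,0],
    [0.45,-0.96,0,0,0,0,0],
    [0.45,-0.96,0,0,0,0,0],
    [0.45,-0.96,0,0,0,0,0],
    [0.45,-0.96,0,0,0,0,0],
    [0.45,-0.96,0,0,0,0,0],
    [0,0,0,0,0,0,0],
    [0,0,0,0,0,0,0]
  ]
}}

```text
time_s: 4.95
tcp_pos: [0.5412, -0.2485, 0.3211]
eef_rot: [0.097, -3.139, -0.002]
ft_force: [0.1, 0.8, 0.2]
finger_gap: 0.494
finger_force: 0.0
```

```bash
cat > st.py <<'E'
from h import *
o=readout.get_obs();M=R.from_rotvec(o["eef_rot"]).as_matrix()
print("t",round(o["time_s"],2),"tcp",o["tcp_pos"].round(4),"ydeg",round(np.degrees(np.arctan2(M[1,1],M[0,1])),2),"z",M[:,2].round(3),"q6",o["joint_positions"][5].round(2),"F",o["ft_force"].round(2),"M",o["moment"].round(2),"gap",round(o["finger_gap"],3),round(o["finger_force"],1))
E
python3 st.py
python3 - <<'E'
from h import *
s=camera("side");t=camera("top")
for q in["lifter_grip","rack_slot","lifter_hook"]:
    a=pinpoint(s,q);b=pinpoint(t,q);print(q,a[:1],b[:1])
    if a and b:print(tri(s,a[0]["at"],t,b[0]["at"]))
print(proj(s,(.566,-.298,.192)),proj(t,(.566,-.298,.192)))
a=cv2.resize(s["color"][150:300,270:420,::-1],None,fx=2.6,fy=2.6,interpolation=2);b=cv2.resize(t["color"][110:260,270:420,::-1],None,fx=2.6,fy=2.6,interpolation=2)
cv2.imwrite("pics/g.png",np.hstack([a,b]))
E
```

```text
t 4.95 tcp [ 0.5412 -0.2485  0.3211] ydeg 93.55 z [-0.001  0.001 -1.   ] q6 -2.16 F [0.13 0.75 0.23] M [ 0.   -0.01  0.02] gap 0.494 0.0
lifter_grip [{'at': [343.6, 203.0], 'p': 0.75}] []
rack_slot [{'at': [337.4, 217.1], 'p': 0.88}] [{'at': [339.5, 181.5], 'p': 0.78}]
(array([ 0.56501636, -0.29222775,  0.14987063]), np.float64(0.0003252156378509161))
lifter_hook [{'at': [335.1, 248.9], 'p': 0.76}] []
[341.6 204. ] [344.7 179.8]
```

View pics/g.png

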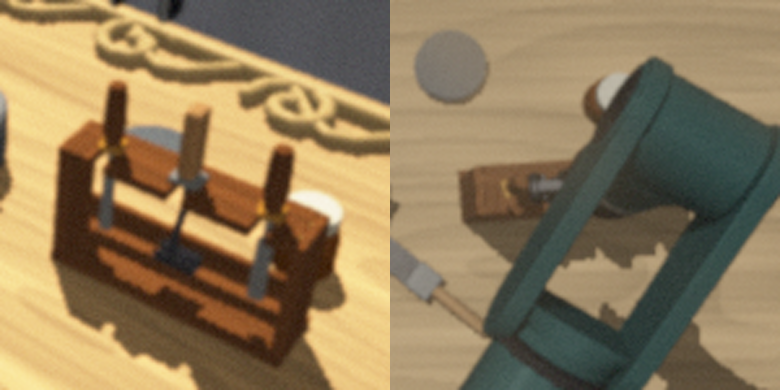

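>>> {"op": "send_rows", "data": {
  "targets": [
    [0.5,-0.95,0,0,0,0,0],
    [0,0,-0.6,0,0,0,0],
    [0,0,-0.7,0,0,0,0],
    [0,0,-0.7,0,0,0,0],
    [0,0,-0.5,0,0,0,0],
    [0,0,-0.3,0,0,0,0],
    [0,0,0,0,0,0,0],
    [0,0,0,0,0,0,0]
  ]
}}

```text
time_s: 6.35
tcp_pos: [0.5669, -0.2965, 0.183]
eef_rot: [-0.098, 3.138, -0.002]
ft_force: [0.5, 0.4, -0.1]
finger_gap: 0.502
finger_force: 0.0
```

```bash
python3 st.py
python3 - <<'E'
from h import *
s=camera("side");o=readout.get_obs()
print(proj(s,o["tcp_pos"]),pinpoint(s,"lifter_grip")[:1])
cv2.imwrite("pics/g2.png",cv2.resize(s["color"][130:280,270:420,::-1],None,fx=3.8,fy=3.8,interpolation=2))
E
```

```text
t 6.35 tcp [ 0.5669 -0.2965  0.183 ] ydeg 93.57 z [ 0.002 -0.001 -1.   ] q6 -2.2 F [ 0.45  0.36 -0.07] M [-0.07 -0.01  0.02] gap 0.502 0.0
[341.  206.5] [{'at': [344.0, 202.3], 'p': 0.76}]
```

View pics/g2.png

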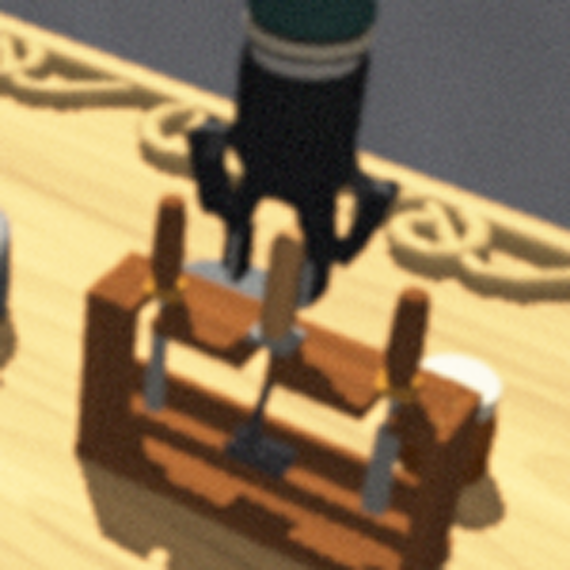

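The picture shows the open fingers straddling the pale handle. The tips are at crop (238,275) and (315,300), with the handle midway. I close on it.

>>> {"op": "send_rows", "data": {
  "targets": [
    [0,0,0,0,0,0,-1],
    [0,0,0,0,0,0,-1],
    [0,0,0,0,0,0,-1],
    [0,0,0,0,0,0,-1],
    [0,0,0,0,0,0,-1]
  ]
}}

```text
time_s: 7.08
tcp_pos: [0.5666, -0.2975, 0.1822]
eef_rot: [-0.096, 3.139, -0.005]
ft_force: [0.8, -5.3, 1.3]
finger_gap: 0.203
finger_force: 58.9
```

```bash
python3 st.py
python3 - <<'E'
from h import *
s=camera("side")
for x in (.558,.566,.574): print([proj(s,(x,-.2965,z)) for z in(.230,.147)])
print([proj(s,(.58,-.2965,.046))])
# observed handle axis col at row of mid
print("lifter yaw/lid proj",proj(s,(.592,.025,.1165)))
E
```

```text
t 7.08 tcp [ 0.5666 -0.2975  0.1822] ydeg 93.52 z [ 0.002 -0.003 -1.   ] q6 -2.2 F [ 0.84 -5.35  1.33] M [-1.15 -0.16 -0.03] gap 0.203 58.9
[array([341.1, 192.2]), array([337.3, 220. ])]
[array([342.9, 190.8]), array([339. , 218.5])]
[array([344.7, 189.4]), array([340.7, 217.1])]
[array([337.6, 246.6])]
lifter yaw/lid proj [249.1 179.1]
```

>>> {"op": "send_rows", "data": {
  "targets": [
    [0,0,0.1,0,0,0,-1],
    [0,0,0.1,0,0,0,-1],
    [0,0,0,0,0,0,-1]
  ]
}}

```text
time_s: 7.5
tcp_pos: [0.5655, -0.2975, 0.1902]
eef_rot: [0.096, -3.138, 0.002]
ft_force: [-0.1, -5.6, -2.4]
finger_gap: 0.204
finger_force: 58.8
```

```bash
python3 st.py
```

```text
t 7.5 tcp [ 0.5655 -0.2975  0.1902] ydeg 93.49 z [-0.002 -0.002 -1.   ] q6 -2.2 F [-0.06 -5.64 -2.43] M [-1.27  0.    0.01] gap 0.204 58.8
```

>>> {"op": "send_rows", "data": {
  "targets": [
    [0,-0.08,0,0,0,0,-1],
    [0,0,0,0,0,0,-1]
  ]
}}

```text
time_s: 7.75
tcp_pos: [0.5659, -0.2992, 0.1904]
eef_rot: [0.098, -3.139, -0.005]
ft_force: [0.4, -0.5, -1.9]
finger_gap: 0.204
finger_force: 59.2
```

```bash
python3 st.py
```

```text
t 7.75 tcp [ 0.5659 -0.2992  0.1904] ydeg 93.58 z [-0.002  0.003 -1.   ] q6 -2.21 F [ 0.37 -0.51 -1.85] M [-0.03  0.01  0.  ] gap 0.204 59.2
```

>>> {"op": "send_rows", "data": {
  "targets": [
    [0,-0.05,0,0,0,0,-1],
    [-0.3,-0.02,0,0,0,0,-1],
    [-0.4,-0.025,0,0,0,0,-1]
  ]
}}

```text
time_s: 8.12
tcp_pos: [0.5303, -0.3046, 0.1912]
eef_rot: [0.098, -3.139, -0.001]
ft_force: [-0.1, -0.6, -1.8]
finger_gap: 0.205
finger_force: 59.2
```

```bash
python3 st.py
```

```text
t 8.12 tcp [ 0.5303 -0.3046  0.1912] ydeg 93.59 z [-0.001  0.001 -1.   ] q6 -2.25 F [-0.14 -0.6  -1.81] M [-0.    0.03  0.01] gap 0.205 59.2
```

>>> {"op": "send_rows", "data": {
  "targets": [
    [-0.6,0,0,0,0,0,-1],
    [-0.6,0,0.5,0,0,0,-1],
    [0,0,0.9,0,0,0,-1],
    [0,0.3,0.9,0,0,-0.8,-1],
    [0.1,0.7,0.1,0,0,-0.8,-1],
    [0.25,0.8,0,0,0,-0.8,-1],
    [0.25,0.8,0,0,0,-0.8,-1],
    [0.25,0.8,0,0,0,-0.8,-1],
    [0.25,0.8,0,0,0,-0.8,-1],
    [0.25,0.8,0,0,0,-0.8,-1]
  ]
}}

```text
time_s: 9.38
tcp_pos: [0.538, -0.0538, 0.3116]
eef_rot: [1.112, 2.938, 0.0]
ft_force: [1.4, 0.0, -2.1]
finger_gap: 0.203
finger_force: 59.3
```

>>> {"op": "send_rows", "data": {
  "targets": [
    [0.25,0.8,0,0,0,-0.8,-1],
    [0.25,0.8,0,0,0,-0.8,-1],
    [0.25,0.6,0,0,0,-0.4,-1],
    [0.2,0.4,0,0,0,0,-1],
    [0,0,0,0,0,0,-1],
    [0,0,0,0,0,0,-1]
  ]
}}

```text
time_s: 10.12
tcp_pos: [0.5859, 0.0741, 0.3114]
eef_rot: [1.506, 2.757, -0.001]
ft_force: [-0.3, 0.3, -1.0]
finger_gap: 0.204
finger_force: 59.3
```

```bash
python3 st.py
cat > v.py <<'E'
from h import *
import sys
s=camera("side");t=camera("top");o=readout.get_obs()
M=R.from_rotvec(o["eef_rot"]).as_matrix();T=o["tcp_pos"]
hk=T+M@np.array([0,0,.136])
print("pred hook",hk.round(4),proj(s,hk),proj(t,hk))
for q in["lifter_hook","lid_loop","lifter_grip"]:
    a=pinpoint(s,q);b=pinpoint(t,q);print(q,[(np.round(d["at"],1).tolist(),round(d["p"],2)) for d in a[:2]],[(np.round(d["at"],1).tolist(),round(d["p"],2)) for d in b[:2]])
    if a and b:print("  ",tri(s,a[0]["at"],t,b[0]["at"]))
c,c2=proj(s,hk).astype(int),proj(t,hk).astype(int)
f=lambda p,c:cv2.resize(p["color"][max(c[1]-32,0):c[1]+48,c[0]-40:c[0]+40,::-1],(390,390),interpolation=2)
cv2.imwrite("pics/"+sys.argv[1],np.hstack([f(s,c),f(t,c2)]));print("crop origins",c-[40,32],c2-[40,32])
E
python3 v.py h1.png
```

```text
t 10.12 tcp [0.5859 0.0741 0.3114] ydeg 32.73 z [-0.    -0.001 -1.   ] q6 -0.54 F [-0.27  0.3  -0.98] M [ 0.04  0.03 -0.02] gap 0.204 59.3
pred hook [0.586  0.0738 0.1755] [235.3 157.1] [226.5 174.3]
lifter_hook [([235.0, 159.3], 0.61)] []
lid_loop [([250.7, 176.3], 0.88)] [([239.8, 175.1], 0.75), ([286.1, 219.2], 0.59)]
   (array([0.59415241, 0.02867182, 0.12307954]), np.float64(0.012063136994700666))
lifter_grip [([234.3, 112.6], 0.59), ([367.6, 265.4], 0.2)] []
crop origins [195 125] [186 142]
```

View pics/h1.png

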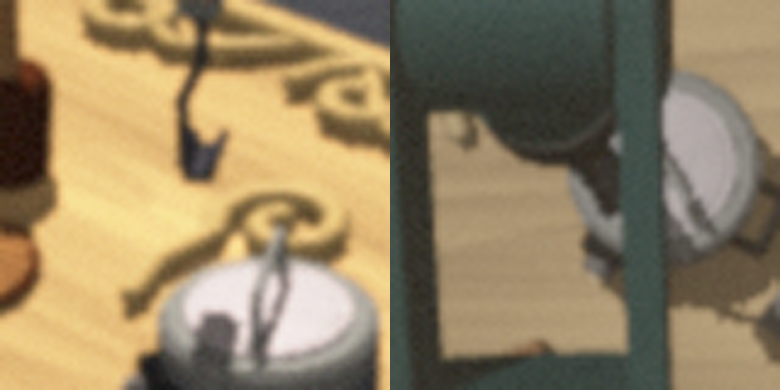

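Run:
```python
from h import *
s=camera("side");im=s["color"][:,:,::-1]
k=8;x0,y0=215,140
o=cv2.resize(im[140:215,215:290],None,fx=k,fy=k,interpolation=2)
def dot(X,c): 
    u=(proj(s,X)-[x0,y0]+.5)*k;cv2.circle(o,tuple(u.astype(int).tolist()),3,c,-1)
b=np.array([.840,.542,0])
for cc,col in(((.592,.0245),(0,0,255)),):
    for d in np.linspace(-.0375,.0375,7): dot(np.array([*cc,.1165])+d*b,col)
    for d in(-.0410,.0410):
        for z in(.083,.094,.105): dot(np.array([*cc,z])+d*b,(0,255,0))
    for a in np.linspace(0,6.28,40): dot(np.array([cc[0]+.052*np.cos(a),cc[1]+.052*np.sin(a),.083]),(255,0,0))
cv2.imwrite("pics/l.png",o)
```

```text
(no output)
```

View pics/l.png

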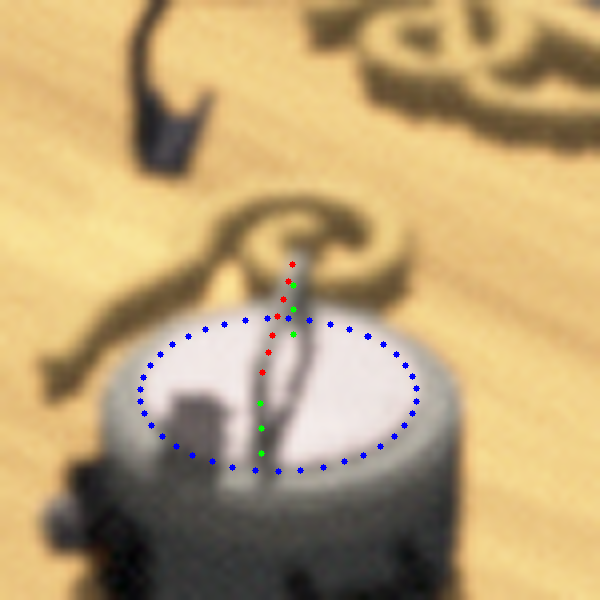

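>>> {"op": "send_rows", "data": {
  "targets": [
    [-0.29,-0.35,0,0,0,0,-1],
    [0,0,-0.5,0,0,0,-1],
    [0,0,-0.5,0,0,0,-1],
    [0,0,-0.4,0,0,0,-1],
    [0,0,-0.2,0,0,0,-1],
    [0,0,0,0,0,0,-1]
  ]
}}

```text
time_s: 11.32
tcp_pos: [0.5714, 0.0575, 0.2307]
eef_rot: [-1.504, -2.757, 0.001]
ft_force: [-0.7, 0.1, -1.3]
finger_gap: 0.203
finger_force: 59.2
```

```bash
python3 st.py
cat > ov.py <<'E'
from h import *
import sys
s=camera("side");im=s["color"][:,:,::-1];ob=readout.get_obs()
M=R.from_rotvec(ob["eef_rot"]).as_matrix();hk=ob["tcp_pos"]+M@np.array([0,0,.136])
k=8;c=proj(s,hk).astype(int);x0,y0=c-[37,35]
o=cv2.resize(im[y0:y0+75,x0:x0+75],None,fx=k,fy=k,interpolation=2)
def dot(X,c): 
    u=(proj(s,X)-[x0,y0]+.5)*k;cv2.circle(o,tuple(u.astype(int).tolist()),2,c,-1)
ang=np.arctan2(M[1,1],M[0,1]);b=np.array([np.cos(ang),np.sin(ang),0]);x=np.array([b[1],-b[0],0])
for d in(-.022,0,.022):
    for p in((-.008,.008),(-.0055,0),(0,0),(.0055,0),(.013,.011)): dot(hk+d*b+p[0]*x+[0,0,p[1]],(0,0,255) if d else (0,255,0))
cv2.imwrite("pics/"+sys.argv[1],o);print("hook",hk.round(4),"xl",((hk[:2]-[.592,.0245])@x[:2]).round(4),"b",((hk[:2]-[.592,.0245])@b[:2]).round(4))
E
python3 ov.py o1.png
```

```text
t 11.32 tcp [0.5714 0.0575 0.2307] ydeg 32.76 z [-0.001  0.    -1.   ] q6 -0.57 F [-0.68  0.13 -1.27] M [-0.02  0.02  0.02] gap 0.203 59.2
hook [0.5719 0.0575 0.0957] xl -0.0386 b 0.001
```

View pics/o1.png

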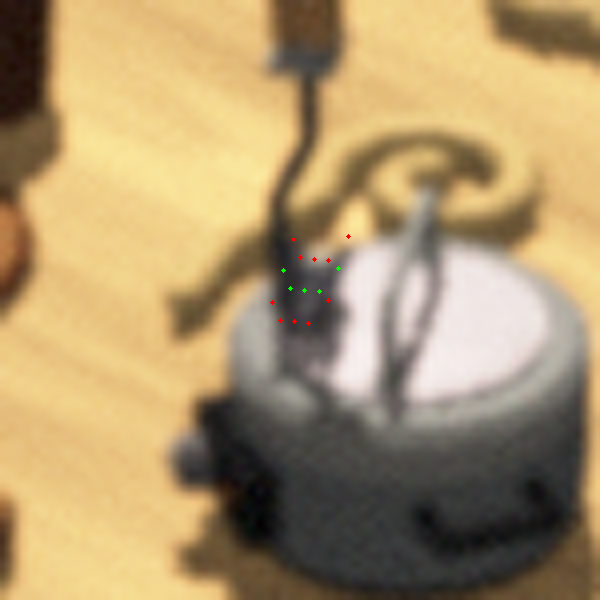

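>>> {"op": "send_rows", "data": {
  "targets": [
    [0.13,-0.2,0,0,0,0,-1],
    [0.13,-0.2,0,0,0,0,-1],
    [0.12,-0.2,0,0,0,0,-1],
    [0.05,-0.07,0,0,0,0,-1],
    [0,0,0,0,0,0,-1]
  ]
}}

```text
time_s: 12.0
tcp_pos: [0.5934, 0.0236, 0.2312]
eef_rot: [-1.506, -2.757, -0.0]
ft_force: [0.4, -0.2, -1.8]
finger_gap: 0.202
finger_force: 59.4
```

```bash
python3 st.py;python3 ov.py o2.png
```

```text
t 12.0 tcp [0.5934 0.0236 0.2312] ydeg 32.72 z [-0.  0. -1.] q6 -0.63 F [ 0.44 -0.16 -1.82] M [ 0.03 -0.03 -0.03] gap 0.202 59.4
hook [0.5932 0.024  0.0952] xl 0.0011 b 0.0008
```

>>> {"op": "send_rows", "data": {
  "targets": [
    [0,0,0.12,0,0,0,-1],
    [0,0,0.12,0,0,0,-1],
    [0,0,0.04,0,0,0,-1],
    [0,0,0,0,0,0,-1]
  ]
}}

```text
time_s: 12.55
tcp_pos: [0.593, 0.0249, 0.2457]
eef_rot: [-1.503, -2.758, -0.002]
ft_force: [-0.7, 1.7, -0.9]
finger_gap: 0.204
finger_force: 59.3
```

```bash
python3 st.py
```

```text
t 12.55 tcp [0.593  0.0249 0.2457] ydeg 32.8 z [-0.     0.002 -1.   ] q6 -0.63 F [-0.73  1.69 -0.87] M [ 0.74  0.34 -0.03] gap 0.204 59.3
```

>>> {"op": "send_rows", "data": {
  "targets": [
    [-0.025,0.04,0,0,0,0,-1],
    [0,0,0.02,0,0,0,-1],
    [0,0,0.02,0,0,0,-1],
    [0,0,0,0,0,0,-1]
  ]
}}

```text
time_s: 13.05
tcp_pos: [0.592, 0.0258, 0.2474]
eef_rot: [1.505, 2.757, -0.0]
ft_force: [-0.2, 0.5, -2.5]
finger_gap: 0.199
finger_force: 59.3
```

```bash
python3 st.py
```

```text
t 13.05 tcp [0.592  0.0258 0.2474] ydeg 32.75 z [ 0. -0. -1.] q6 -0.62 F [-0.17  0.54 -2.51] M [ 0.1   0.12 -0.06] gap 0.199 59.3
```

>>> {"op": "send_rows", "data": {
  "targets": [
    [0,0,0.02,0,0,0,-1],
    [0,0,0.02,0,0,0,-1],
    [0,0,0,0,0,0,-1]
  ]
}}

```text
time_s: 13.42
tcp_pos: [0.592, 0.026, 0.2489]
eef_rot: [-1.505, -2.757, 0.0]
ft_force: [1.3, 0.5, -3.0]
finger_gap: 0.203
finger_force: 59.0
```

```bash
python3 st.py
```

```text
t 13.43 tcp [0.592  0.026  0.2489] ydeg 32.75 z [-0. -0. -1.] q6 -0.62 F [ 1.26  0.46 -2.97] M [ 0.05 -0.14  0.02] gap 0.203 59.0
```

>>> {"op": "send_rows", "data": {
  "targets": [
    [0,0,0.02,0,0,0,-1],
    [0,0,0,0,0,0,-1]
  ]
}}

```text
time_s: 13.68
tcp_pos: [0.5919, 0.026, 0.249]
eef_rot: [-1.504, -2.757, 0.001]
ft_force: [1.3, -0.4, -9.9]
finger_gap: 0.2
finger_force: 58.6
```

```bash
python3 st.py
```

```text
t 13.68 tcp [0.5919 0.026  0.249 ] ydeg 32.76 z [-0.001  0.    -1.   ] q6 -0.62 F [ 1.27 -0.41 -9.85] M [ 0.08 -0.49 -0.02] gap 0.2 58.6
```

>>> {"op": "send_rows", "data": {
  "targets": [
    [0,0,0,0,0,0.4,-1],
    [0,0,0,0,0,0.4,-1],
    [0,0,0,0,0,0.4,-1],
    [0,0,0,0,0,0.4,-1]
  ]
}}

```text
time_s: 14.18
tcp_pos: [0.5915, 0.0261, 0.2499]
eef_rot: [-1.187, -2.907, 0.0]
ft_force: [0.2, 0.6, -6.4]
finger_gap: 0.202
finger_force: 59.1
```

```bash
python3 st.py
```

```text
t 14.18 tcp [0.5915 0.0261 0.2499] ydeg 45.56 z [-0.002  0.    -1.   ] q6 -0.85 F [ 0.19  0.55 -6.41] M [ 0.13 -0.01 -0.67] gap 0.202 59.1
```

>>> {"op": "send_rows", "data": {
  "targets": [
    [0,0,0.01,0,0,0.4,-1],
    [0,0,0.01,0,0,0.4,-1],
    [0,0,0.01,0,0,0.4,-1],
    [0,0,0,0,0,0.2,-1]
  ]
}}

```text
time_s: 14.68
tcp_pos: [0.5917, 0.0258, 0.2514]
eef_rot: [-0.899, -3.009, 0.001]
ft_force: [-0.6, -0.1, -6.0]
finger_gap: 0.204
finger_force: 59.0
```

```bash
python3 st.py
```

```text
t 14.68 tcp [0.5917 0.0258 0.2514] ydeg 56.74 z [-0.001 -0.    -1.   ] q6 -1.04 F [-0.56 -0.07 -6.  ] M [ 0.01  0.   -0.58] gap 0.204 59.0
```

>>> {"op": "send_rows", "data": {
  "targets": [
    [0,0,0,0,0,-0.4,-1],
    [0,0,0,0,0,-0.4,-1],
    [0,0,0,0,0,-0.4,-1],
    [0,0,0.01,0,0,-0.4,-1],
    [0,0,0.01,0,0,-0.4,-1],
    [0,0,0.01,0,0,-0.4,-1],
    [0,0,0.01,0,0,-0.4,-1]
  ]
}}

```text
time_s: 15.55
tcp_pos: [0.5918, 0.0262, 0.253]
eef_rot: [-1.465, -2.778, 0.001]
ft_force: [0.1, 0.3, -6.2]
finger_gap: 0.202
finger_force: 58.8
```

```bash
python3 st.py
```

```text
t 15.55 tcp [0.5918 0.0262 0.253 ] ydeg 34.38 z [-0.001  0.    -1.   ] q6 -0.65 F [ 0.12  0.32 -6.21] M [-0.02 -0.1   0.51] gap 0.202 58.8
```

>>> {"op": "send_rows", "data": {
  "targets": [
    [0,0,0.01,0,0,-0.4,-1],
    [0,0,0.01,0,0,-0.4,-1],
    [0,0,0.01,0,0,-0.4,-1],
    [0,0,0,0,0,-0.2,-1],
    [0,0,0,0,0,0.4,-1],
    [0,0,0,0,0,0.4,-1],
    [0,0,0,0,0,0.4,-1],
    [0,0,0.01,0,0,0.4,-1],
    [0,0,0.01,0,0,0.4,-1],
    [0,0,0.01,0,0,0.4,-1]
  ]
}}

```text
time_s: 16.8
tcp_pos: [0.5918, 0.0259, 0.2572]
eef_rot: [1.266, 2.875, -0.0]
ft_force: [0.5, -0.2, -4.1]
finger_gap: 0.207
finger_force: 59.4
```

```bash
python3 st.py
```

```text
t 16.8 tcp [0.5918 0.0259 0.2572] ydeg 42.45 z [-0. -0. -1.] q6 -0.79 F [ 0.51 -0.25 -4.14] M [-0.04 -0.02 -0.02] gap 0.207 59.4
```

>>> {"op": "send_rows", "data": {
  "targets": [
    [0,0,0.01,0,0,0.3,-1],
    [0,0,0.01,0,0,0.3,-1],
    [0,0,0.02,0,0,0,-1],
    [0,0,0.04,0,0,0,-1],
    [0,0,0.06,0,0,0,-1],
    [0,0,0.1,0,0,0,-1],
    [0,0,0.15,0,0,0,-1],
    [0,0,0.15,0,0,0,-1],
    [0,0,0.1,0,0,0,-1],
    [0,0,0,0,0,0,-1]
  ]
}}

```text
time_s: 18.05
tcp_pos: [0.5923, 0.026, 0.2897]
eef_rot: [1.147, 2.923, 0.001]
ft_force: [-0.8, -0.4, -3.6]
finger_gap: 0.203
finger_force: 59.4
```

```bash
python3 st.py;python3 ov.py o3.png
```

```text
t 18.05 tcp [0.5923 0.026  0.2897] ydeg 47.16 z [ 0.002 -0.    -1.   ] q6 -0.87 F [-0.77 -0.42 -3.64] M [0.01 0.01 0.01] gap 0.203 59.4
hook [0.5921 0.0261 0.1531] xl -0.001 b 0.0013
```

View pics/o3.png

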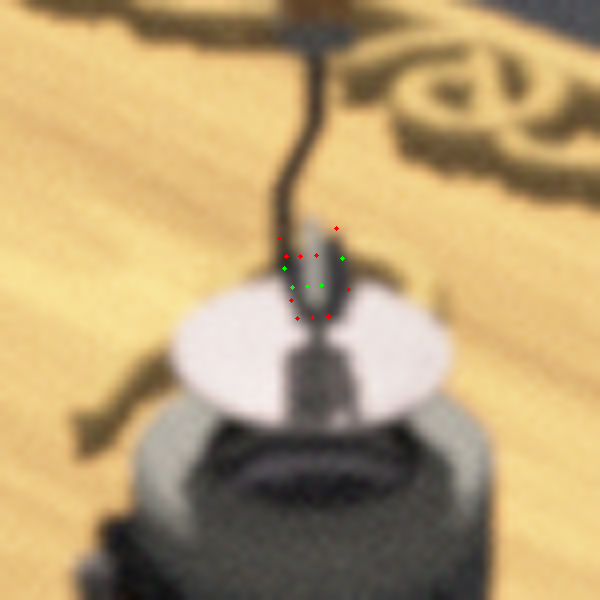

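>>> {"op": "send_rows", "data": {
  "targets": [
    [0,0.1,0.1,0,0,0,-1],
    [-0.03,0.2,0.1,0,0,0,-1],
    [-0.03,0.3,0.1,0,0,0,-1],
    [-0.03,0.4,0.1,0,0,0,-1],
    [-0.03,0.45,0,0,0,0,-1],
    [-0.03,0.45,0,0,0,0,-1],
    [-0.03,0.45,0,0,0,0,-1],
    [-0.03,0.45,0,0,0,0,-1],
    [-0.03,0.45,0,0,0,0,-1],
    [-0.03,0.45,0,0,0,0,-1]
  ]
}}

```text
time_s: 19.35
tcp_pos: [0.5783, 0.2127, 0.3089]
eef_rot: [1.147, 2.925, 0.0]
ft_force: [-0.5, -0.5, -3.3]
finger_gap: 0.201
finger_force: 59.4
```

>>> {"op": "send_rows", "data": {
  "targets": [
    [-0.03,0.45,0,0,0,0,-1],
    [-0.03,0.45,0,0,0,0,-1],
    [-0.03,0.4,0,0,0,0,-1],
    [-0.03,0.3,0,0,0,0,-1],
    [-0.03,0.2,0,0,0,0,-1],
    [-0.03,0.15,0,0,0,0,-1],
    [-0.03,0.1,0,0,0,0,-1],
    [0,0,0,0,0,0,-1],
    [0,0,0,0,0,0,-1]
  ]
}}

```text
time_s: 20.48
tcp_pos: [0.5681, 0.3131, 0.3089]
eef_rot: [1.148, 2.924, -0.0]
ft_force: [0.8, -0.4, -2.8]
finger_gap: 0.202
finger_force: 59.3
```

```bash
python3 st.py
cat > lm.py <<'E'
from h import *
s=camera("side");t=camera("top")
for q in["lid","lid_loop","mat"]:
    a=pinpoint(s,q);b=pinpoint(t,q);print(q,[(np.round(d["at"],1).tolist(),round(d["p"],2)) for d in a[:2]],[(np.round(d["at"],1).tolist(),round(d["p"],2)) for d in b[:2]])
    if a and b:print("  ",tri(s,a[0]["at"],t,b[0]["at"]))
# bright lid ellipse (low saturation) near the mat in both pictures
o=readout.get_obs();zl=o["tcp_pos"][2]-.136-.030
for n,p in(("side",s),("top",t)):
    hsv=cv2.cvtColor(p["color"],cv2.COLOR_RGB2HSV);c=proj(p,[*o["tcp_pos"][:2],zl]);yy,xx=np.mgrid[:384,:512]
    m=(hsv[...,1]<50)&(hsv[...,2]>140)&(np.hypot(xx-c[0],yy-c[1])<28)
    if m.sum()>50:
        h=cv2.convexHull(np.stack([xx[m],yy[m]],1).astype(np.float32));e=cv2.fitEllipse(h);print(n,m.sum(),"pred",c,"ell",np.round(e[0],1),np.round(e[1],1),round(e[2],1),"at z",atz(p,e[0],zl).round(4))
E
python3 lm.py
```

```text
t 20.48 tcp [0.5681 0.3131 0.3089] ydeg 47.12 z [ 0. -0. -1.] q6 -0.41 F [ 0.78 -0.39 -2.79] M [0.02 0.02 0.01] gap 0.202 59.3
lid [([179.8, 150.5], 0.84), ([179.3, 137.0], 0.23)] [([157.7, 178.2], 0.82)]
   (array([0.57748175, 0.31150708, 0.1152537 ]), np.float64(0.009250474525171784))
lid_loop [([178.2, 134.0], 0.91), ([198.6, 161.3], 0.59)] [([150.3, 177.4], 0.86), ([147.2, 151.2], 0.34)]
   (array([0.5763665 , 0.3166898 , 0.17450311]), np.float64(0.0007605592620592434))
mat [([182.2, 180.3], 0.89)] [([163.7, 185.8], 0.93), ([135.3, 174.4], 0.67)]
   (array([0.5677325 , 0.31368363, 0.0023334 ]), np.float64(0.004989171494328476))
side 304 pred [177.9 143.9] ell [179.5 141.2] [21.2 30.9] 81.2 at z [0.584  0.3238 0.1429]
top 465 pred [153.9 181.1] ell [153.6 180. ] [30.9 32.2] 39.6 at z [0.5718 0.3144 0.1429]
```

>>> {"op": "send_rows", "data": {
  "targets": [
    [-0.03,0,-0.1,0,0,0,-1],
    [-0.03,0,-0.2,0,0,0,-1],
    [0,0,-0.3,0,0,0,-1],
    [0,0,-0.4,0,0,0,-1],
    [0,0,-0.4,0,0,0,-1],
    [0,0,-0.3,0,0,0,-1],
    [0,0,-0.2,0,0,0,-1],
    [0,0,-0.15,0,0,0,-1],
    [0,0,-0.1,0,0,0,-1],
    [0,0,-0.04,0,0,0,-1]
  ]
}}

```text
time_s: 22.12
tcp_pos: [0.5651, 0.3136, 0.1995]
eef_rot: [1.147, 2.924, 0.001]
ft_force: [0.0, -0.9, -3.8]
finger_gap: 0.203
finger_force: 59.3
```

>>> {"op": "send_rows", "data": {
  "targets": [
    [0,0,-0.03,0,0,0,-1],
    [0,0,-0.03,0,0,0,-1],
    [0,0,0,0,0,0,-1]
  ]
}}

```text
time_s: 22.5
tcp_pos: [0.565, 0.3135, 0.1964]
eef_rot: [1.147, 2.924, 0.0]
ft_force: [0.4, 0.1, -2.6]
finger_gap: 0.202
finger_force: 59.3
```

```bash
python3 st.py
```

```text
t 22.5 tcp [0.565  0.3135 0.1964] ydeg 47.16 z [ 0.  0. -1.] q6 -0.4 F [ 0.35  0.06 -2.59] M [-0.02  0.03 -0.01] gap 0.202 59.3
```

>>> {"op": "send_rows", "data": {
  "targets": [
    [0,0,-0.02,0,0,0,-1],
    [0,0,-0.02,0,0,0,-1],
    [0,0,-0.02,0,0,0,-1],
    [0,0,-0.02,0,0,0,-1],
    [0,0,-0.02,0,0,0,-1],
    [0,0,-0.02,0,0,0,-1],
    [0,0,0,0,0,0,-1]
  ]
}}

```text
time_s: 23.38
tcp_pos: [0.5651, 0.3136, 0.1908]
eef_rot: [1.147, 2.924, 0.001]
ft_force: [-0.5, -0.2, -1.6]
finger_gap: 0.203
finger_force: 59.6
```

```bash
python3 st.py;python3 lm.py
```

```text
t 23.38 tcp [0.5651 0.3136 0.1908] ydeg 47.16 z [ 0.001  0.    -1.   ] q6 -0.4 F [-0.46 -0.19 -1.63] M [ 0.01  0.04 -0.04] gap 0.203 59.6
lid [([181.1, 178.0], 0.8), ([198.6, 160.8], 0.7)] [([164.5, 188.0], 0.89), ([147.4, 149.5], 0.58)]
   (array([0.55820661, 0.30646858, 0.0191831 ]), np.float64(0.00513500944122806))
lid_loop [([180.5, 180.8], 0.75), ([177.7, 165.5], 0.7)] [([159.6, 183.7], 0.97)]
   (array([ 0.5763819 ,  0.33306528, -0.01203627]), np.float64(0.003479676412569142))
mat [([181.6, 179.2], 0.93)] [([163.3, 187.4], 0.8), ([310.0, 183.8], 0.65)]
   (array([0.56230552, 0.31202665, 0.01012899]), np.float64(0.008157287007334873))
side 314 pred [180.3 175.1] ell [181.6 174. ] [20.  29.6] 81.7 at z [0.5724 0.3156 0.0246]
top 349 pred [162.7 185.4] ell [162.1 184.6] [28.  29.1] 35.2 at z [0.5681 0.3157 0.0246]
```

>>> {"op": "send_rows", "data": {
  "targets": [
    [0,0,-0.04,0,0,0,-1],
    [0,0,-0.08,0,0,0,-1],
    [0,0,-0.1,0,0,0,-1],
    [0,0,-0.1,0,0,0,-1],
    [0,0,0,0,0,0,-1]
  ]
}}

```text
time_s: 24.4
tcp_pos: [0.5646, 0.3134, 0.1733]
eef_rot: [-1.147, -2.924, 0.002]
ft_force: [0.1, -0.1, -1.0]
finger_gap: 0.204
finger_force: 59.7
```

```bash
python3 st.py
```

```text
t 24.4 tcp [0.5646 0.3134 0.1733] ydeg 47.16 z [-0.001 -0.001 -1.   ] q6 -0.4 F [ 0.05 -0.14 -1.04] M [0.04 0.03 0.02] gap 0.204 59.7
```

>>> {"op": "send_rows", "data": {
  "targets": [
    [-0.1,0.09,0,0,0,0,-1],
    [-0.2,0.19,0,0,0,0,-1],
    [-0.2,0.19,0,0,0,0,-1],
    [-0.2,0.19,0,0,0,0,-1],
    [0,0,0,0,0,0,-1]
  ]
}}

```text
time_s: 25.02
tcp_pos: [0.5289, 0.3477, 0.1745]
eef_rot: [1.144, 2.926, 0.001]
ft_force: [-0.1, -0.9, -1.3]
finger_gap: 0.201
finger_force: 59.7
```

```bash
python3 st.py;python3 lm.py
```

```text
t 25.02 tcp [0.5289 0.3477 0.1745] ydeg 47.28 z [ 0.  0. -1.] q6 -0.33 F [-0.07 -0.91 -1.26] M [-0.02 -0.02 -0.03] gap 0.201 59.7
lid [([181.3, 178.9], 0.82)] [([164.7, 186.8], 0.84), ([216.5, 220.9], 0.41)]
   (array([0.56204439, 0.30836037, 0.01292502]), np.float64(0.0021656624794229628))
lid_loop [([187.9, 225.9], 0.32), ([367.5, 263.8], 0.29)] [([160.5, 183.5], 0.64), ([349.2, 151.3], 0.29)]
   (array([ 0.61171841,  0.38271471, -0.25887298]), np.float64(0.030816971643734488))
mat [([180.7, 180.0], 0.81)] [([166.2, 189.0], 0.68)]
   (array([0.55394537, 0.30217733, 0.01495052]), np.float64(0.0024651296786161346))
side 336 pred [166.7 179.9] ell [181.1 174.5] [19.4 26.4] 83.4 at z [0.586  0.3356 0.0082]
top 537 pred [154.7 195.4] ell [162.3 184.3] [28.1 28.5] 94.7 at z [0.5707 0.3192 0.0082]
```

>>> {"op": "send_rows", "data": {
  "targets": [
    [0,0,0.5,0,0,0,-1],
    [0,0,0.9,0,0,0,-1],
    [0,0,0.9,0,0,0,-1],
    [0,-0.3,0.8,0,0,0.2,-1],
    [-0.07,-0.8,0,0,0,0.4,-1],
    [-0.07,-0.8,0,0,0,0.4,-1],
    [-0.07,-0.8,0,0,0,0.4,-1],
    [-0.07,-0.8,0,0,0,0.4,-1],
    [-0.07,-0.8,0,0,0,0.4,-1],
    [-0.07,-0.8,0,0,0,0.4,-1]
  ]
}}

```text
time_s: 26.68
tcp_pos: [0.5088, 0.09, 0.3295]
eef_rot: [0.598, 3.084, 0.0]
ft_force: [0.2, -0.4, -1.5]
finger_gap: 0.203
finger_force: 59.7
```

>>> {"op": "send_rows", "data": {
  "targets": [
    [-0.07,-0.8,0,0,0,0.4,-1],
    [-0.07,-0.8,0,0,0,0.4,-1],
    [-0.07,-0.8,0,0,0,0.4,-1],
    [-0.07,-0.8,0,0,0,0.4,-1],
    [-0.07,-0.8,0,0,0,0.4,-1],
    [-0.07,-0.8,0,0,0,0.4,-1],
    [-0.07,-0.8,0,0,0,0.4,-1],
    [-0.07,-0.8,0,0,0,0.4,-1],
    [-0.07,-0.8,0,0,0,0,-1],
    [0,0,0,0,0,0,-1]
  ]
}}

```text
time_s: 27.92
tcp_pos: [0.4768, -0.2712, 0.3285]
eef_rot: [0.09, -3.139, -0.0]
ft_force: [-0.5, 0.2, -1.3]
finger_gap: 0.201
finger_force: 59.9
```

```bash
python3 st.py;python3 - <<'E'
from h import *
s=camera("side");t=camera("top");o=readout.get_obs();hk=o["tcp_pos"]-[0,0,.136]
print(proj(s,hk),proj(s,o["tcp_pos"]+[0,0,.0098]))
for q in("rack_slot","lifter_hook","lifter_grip","lid"):
    a=pinpoint(s,q);b=pinpoint(t,q);print(q,[(np.round(d["at"],1).tolist(),round(d["p"],2)) for d in a[:2]],[(np.round(d["at"],1).tolist(),round(d["p"],2)) for d in b[:2]])
    if a and b:print("  ",tri(s,a[0]["at"],t,b[0]["at"]))
E
```

```text
t 27.93 tcp [ 0.4768 -0.2712  0.3285] ydeg 93.29 z [-0.001  0.    -1.   ] q6 -2.25 F [-0.52  0.21 -1.34] M [ 0.02 -0.04 -0.  ] gap 0.201 59.9
[310.7 215.3] [315.9 161.4]
rack_slot [([182.0, 178.6], 0.71), ([338.5, 216.8], 0.68)] [([342.8, 181.3], 0.86)]
   (array([ 0.40099017, -0.15755058,  0.35341319]), np.float64(0.3309836788260825))
lifter_hook [([310.6, 215.8], 0.59)] [([337.7, 209.0], 0.41), ([287.5, 222.1], 0.19)]
   (array([ 0.47373027, -0.2719849 ,  0.19574398]), np.float64(0.0023083972647727482))
lifter_grip [([317.0, 162.3], 0.68)] []
lid [([180.2, 178.5], 0.92)] [([165.3, 185.4], 0.85), ([165.7, 186.9], 0.67)]
   (array([0.56382424, 0.30920874, 0.01330694]), np.float64(0.006738801452454366))
```

>>> {"op": "send_rows", "data": {
  "targets": [
    [0,-0.75,0,0,0,0,-1],
    [0,0,-0.7,0,0,0,-1],
    [0,0,-0.8,0,0,0,-1],
    [0,0,-0.8,0,0,0,-1],
    [0,0,-0.45,0,0,0,-1],
    [0.3,0.02,0,0,0,0,-1],
    [0.3,0.02,0,0,0,0,-1],
    [0.2,0.01,0,0,0,0,-1],
    [0,0,0,0,0,0,-1]
  ]
}}

```text
time_s: 29.55
tcp_pos: [0.5189, -0.3035, 0.1929]
eef_rot: [-0.099, 3.139, -0.002]
ft_force: [-0.2, 0.2, -2.2]
finger_gap: 0.205
finger_force: 60.0
```

```bash
python3 st.py
```

```text
t 29.55 tcp [ 0.5189 -0.3035  0.1929] ydeg 93.63 z [ 0.002 -0.001 -1.   ] q6 -2.26 F [-0.22  0.21 -2.19] M [-0.01  0.04 -0.04] gap 0.205 60.0
```

>>> {"op": "send_rows", "data": {
  "targets": [
    [0,-0.05,0,0,0,0,-1],
    [0.25,0.016,0,0,0,0,-1],
    [0.25,0.016,0,0,0,0,-1],
    [0.25,0.016,0,0,0,0,-1],
    [0.17,0.01,0,0,0,0,-1],
    [0,0,0,0,0,0,-1]
  ]
}}

```text
time_s: 30.3
tcp_pos: [0.5641, -0.3028, 0.1914]
eef_rot: [0.099, -3.14, -0.001]
ft_force: [0.2, 0.9, -2.0]
finger_gap: 0.203
finger_force: 60.0
```

```bash
python3 st.py
```

```text
t 30.3 tcp [ 0.5641 -0.3028  0.1914] ydeg 93.6 z [-0.001  0.    -1.   ] q6 -2.21 F [ 0.2   0.94 -1.97] M [-0.02  0.   -0.  ] gap 0.203 60.0
```

Free in the slot; seat it: +2 mm in x, then down to 0.182.

>>> {"op": "send_rows", "data": {
  "targets": [
    [0.03,0,-0.06,0,0,0,-1],
    [0,0,-0.06,0,0,0,-1],
    [0,0,-0.04,0,0,0,-1],
    [0,0,-0.02,0,0,0,-1],
    [0,0,0,0,0,0,-1]
  ]
}}

```text
time_s: 30.92
tcp_pos: [0.5649, -0.3031, 0.1828]
eef_rot: [0.097, -3.14, -0.0]
ft_force: [-0.2, -0.3, -2.5]
finger_gap: 0.203
finger_force: 60.0
```

```bash
python3 st.py
```

```text
t 30.93 tcp [ 0.5649 -0.3031  0.1828] ydeg 93.55 z [-0.  0. -1.] q6 -2.21 F [-0.16 -0.31 -2.48] M [ 0.01 -0.01  0.  ] gap 0.203 60.0
```

>>> {"op": "send_rows", "data": {
  "targets": [
    [0,0,-0.02,0,0,0,-1],
    [0,0,0,0,0,0,-1]
  ]
}}

```text
time_s: 31.18
tcp_pos: [0.565, -0.303, 0.1818]
eef_rot: [0.098, -3.14, -0.0]
ft_force: [0.0, -0.3, -2.4]
finger_gap: 0.201
finger_force: 60.0
```

```bash
python3 st.py
```

```text
t 31.18 tcp [ 0.565  -0.303   0.1818] ydeg 93.56 z [-0.  0. -1.] q6 -2.21 F [ 0.   -0.27 -2.36] M [-0.   -0.02  0.04] gap 0.201 60.0
```

>>> {"op": "send_rows", "data": {
  "targets": [
    [0,0,-0.02,0,0,0,-1],
    [0,0,0,0,0,0,-1]
  ]
}}

```text
time_s: 31.42
tcp_pos: [0.5651, -0.3031, 0.1818]
eef_rot: [-0.098, 3.139, -0.001]
ft_force: [-1.8, 1.5, 2.8]
finger_gap: 0.202
finger_force: 60.6
```

```bash
python3 st.py
```

```text
t 31.43 tcp [ 0.5651 -0.3031  0.1818] ydeg 93.56 z [ 0.001 -0.    -1.   ] q6 -2.21 F [-1.81  1.51  2.8 ] M [ 0.19  0.24 -0.01] gap 0.202 60.6
```

>>> {"op": "send_rows", "data": {
  "targets": [
    [0,0,0,0,0,0,-0.4],
    [0,0,0,0,0,0,-0.2],
    [0,0,0,0,0,0,0],
    [0,0,0,0,0,0,0],
    [0,0,0.2,0,0,0,0],
    [0,0,0.5,0,0,0,0],
    [0,0,0.8,0,0,0,0],
    [0,0,0.8,0,0,0,0],
    [-0.5,0.5,0.5,0,0,0,0],
    [-0.8,0.8,0,0,0,0,0]
  ]
}}

```text
time_s: 32.67
tcp_pos: [0.5007, -0.2386, 0.3242]
eef_rot: [-0.096, 3.135, -0.005]
ft_force: [-0.3, 0.6, 1.2]
finger_gap: 0.501
finger_force: 0.0
```

>>> {"op": "send_rows", "data": {
  "targets": [
    [-0.8,0.6,0,0,0,0,0],
    [-0.8,0.6,0,0,0,0,0],
    [0,0,0,0,0,0,0],
    [0,0,0,0,0,0,0]
  ]
}}

```text
time_s: 33.17
tcp_pos: [0.4204, -0.1784, 0.3218]
eef_rot: [-0.098, 3.138, -0.002]
ft_force: [0.2, 0.2, 1.0]
finger_gap: 0.501
finger_force: 0.0
```

```bash
python3 st.py;python3 - <<'E'
from h import *
s=camera("side");t=camera("top")
save(s,"end.png")
for q in("rack_slot","lifter_hook","lifter_grip","lid","mat","lid_loop","gouge","chisel"):
    a=pinpoint(s,q);b=pinpoint(t,q);print(q,[(np.round(d["at"],1).tolist(),round(d["p"],2)) for d in a[:3]],[(np.round(d["at"],1).tolist(),round(d["p"],2)) for d in b[:2]])
    if a and b:print("  ",tri(s,a[0]["at"],t,b[0]["at"]))
print(proj(s,(.566,-.303,.192)),proj(t,(.566,-.303,.192)),proj(s,(.566,-.303,.046)))
# side image change in the rack area vs the first picture
a=cv2.resize(cv2.imread("pics/side0.png"),(512,384),interpolation=cv2.INTER_AREA).astype(int);d=np.abs(a-s["color"][:,:,::-1].astype(int)).sum(2)>90
for n,(l,tp,rr,bt) in dict(rack=(285,175,400,290),handle=(330,185,355,215)).items():
    ys,xs=np.nonzero(d[tp:bt,l:rr]);print(n,len(xs),(xs.mean()+l,ys.mean()+tp) if len(xs) else "")
E
```

```text
t 33.17 tcp [ 0.4204 -0.1784  0.3218] ydeg 93.56 z [ 0.002 -0.001 -1.   ] q6 -2.16 F [0.18 0.18 0.96] M [-0.02 -0.03 -0.07] gap 0.501 0.0
rack_slot [([367.0, 261.2], 0.68), ([340.5, 220.9], 0.64), ([247.7, 212.2], 0.63)] [([341.5, 180.9], 0.72), ([164.4, 185.4], 0.55)]
   (array([ 0.59501285, -0.35387639,  0.01479255]), np.float64(0.04551564292341701))
lifter_hook [([336.4, 247.8], 0.67), ([370.4, 265.4], 0.58), ([248.7, 211.7], 0.19)] [([334.0, 184.6], 0.59)]
   (array([ 0.5655216 , -0.29914568,  0.05239655]), np.float64(0.003460356258385504))
lifter_grip [([342.0, 205.4], 0.56), ([385.0, 249.6], 0.45)] [([242.4, 181.1], 0.52), ([347.2, 179.9], 0.5)]
   (array([ 0.64358637, -0.1000056 ,  0.07036365]), np.float64(0.28529752001283243))
lid [([179.6, 177.0], 0.75)] [([163.4, 184.2], 0.59)]
   (array([0.56781919, 0.31613022, 0.01459566]), np.float64(0.007476675614693214))
mat [([183.6, 183.8], 0.97), ([255.5, 173.4], 0.33)] [([165.2, 187.8], 0.61)]
   (array([ 0.56364776,  0.3081197 , -0.00754707]), np.float64(0.011627649498494246))
lid_loop [([180.6, 164.7], 0.69), ([309.6, 243.2], 0.41)] [([159.4, 185.1], 0.89)]
   (array([0.56503617, 0.31229639, 0.06622989]), np.float64(0.007264085246737386))
gouge [([308.2, 238.6], 0.77)] [([309.5, 184.1], 0.38), ([286.7, 219.5], 0.38)]
   (array([ 0.56741422, -0.21339883,  0.03523405]), np.float64(0.001860080412905761))
chisel [([367.9, 261.8], 0.8)] [([356.7, 182.6], 0.64)]
   (array([ 0.57448258, -0.38324807,  0.04813239]), np.float64(0.008751540143361937))
[343.4 204.8] [346.3 179.8] [336.8 250.3]
rack 7 (np.float64(342.2857142857143), np.float64(224.14285714285714))
handle 0
```

```bash
python3 -c "
from h import *
print(ticket.close_job())"
```

```text
the job is handed in; nothing more can be done
None
```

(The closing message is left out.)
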